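# Lock the filament pay-off turntable before the spool change

### The job

The empty spool on the filament turntable is to be changed, so lock the turntable: turn the spool with a fingertip, for instance in one of its windows, until a slot of the silver locking disc lines up with the orange lock bar, then push the bar by its upright tab fully home into the slot. Only push: do not lift or drag the stand, and leave everything else on the table standing where it is. Finish with the bar home and the hand clear.

Things in the scene. Friction and masses are not known exactly. Their poses are not given: they have to be found in the camera images.
- stand: grey base of the turntable: round plate 264 in diameter on rubber feet, loose on the table (6 kg in all), with a tongue 66 wide that carries the lock bar. Origin on the table under the turntable's axis, z up. +x points from the axis outward along the middle of tongue and bar; the bar is pushed home along -x. The tongue ends 221 from the axis, its top 16 above the table
- turntable (a joint): angle in rad, no end stops, of silver disc and black spool (they turn as one), growing counter-clockwise from above. Disc 256 in diameter, 30 to 36 above the table; three slots 120 degrees apart in its rim, 18 wide, 31 deep, edges painted red. A slot is in line with the bar at 0 and every multiple of 2.094. Stays where left; 1 to 3 N at a window turn it
- spool_top (a point): centre of the upper flange of the empty black spool, on the axis, on its upper face 104 above the table. Flange 200 in diameter, 4.5 thick, six open windows 42 to 88 from the axis parted by six spokes 12 wide at 30, 90, 150.. degrees from a slot. Free depth below a window: 57. On the hub a washer and a nut, 62 in diameter, up to 24 above the flange
- window_1 (a point): middle of the window that points the same way as slot 1, 65 from the axis, level with the upper flange's upper face. A fingertip put in here turns the spool by pushing a spoke
- window_2 (a point): middle of the window that points the same way as slot 2, 65 from the axis, level with the upper flange's upper face. A fingertip put in here turns the spool by pushing a spoke
- window_3 (a point): middle of the window that points the same way as slot 3, 65 from the axis, level with the upper flange's upper face. A fingertip put in here turns the spool by pushing a spoke
- slot_1 (a point): middle of slot 1 of the locking disc, 112 from the axis, 33 above the table
- slot_2 (a point): middle of slot 2 of the locking disc, 112 from the axis, 33 above the table
- slot_3 (a point): middle of slot 3 of the locking disc, 112 from the axis, 33 above the table
- slot_place (a point): where the middle of a slot must come: on the lock bar's centre line, 112 from the axis, 33 above the table, fixed on the stand
- lock_bar (a joint): travel in m of the orange lock bar: 0 drawn out, 0.034 fully home, its tab near the dark guide (134 to 160 from the axis). 12 wide, nose tapered to 5 over the last 8. It meets the disc's rim at 0.008 and goes on only into a slot (a slot up to 5 mm off line is drawn in by the nose). Stiff, about 2 N; stays where it is left
- tab_face (a point): centre of the outer face of the lock bar's upright orange push tab, 206 from the axis when drawn out, 62 above the table. The tab is 34 wide, 8 thick and reaches from 29 to 85 above the table; its face looks outward, along the stand's +x
- glue_jar: glue jar, clear with blue lid, 52 across and 85 tall, standing beside the lock bar, a bystander; origin at the middle of its underside
- pin_spanner: flat dark steel pin spanner, about 145 long, lying beside the lock bar on its other side, a bystander; origin at the middle of its underside
- printed_gear: green printed gear, 64 across and 22 tall, a bystander; origin at the middle of its underside
- nozzle_can: small can of nozzles, 38 across and 50 tall, a bystander; origin at the middle of its underside
- printed_bracket: white printed L-bracket, 50 x 30 x 46, a bystander; origin at the middle of its underside
- scraper: scraper with a flat blade, 200 long, a bystander; origin at the middle of its underside
- mug: white mug, 80 across and 90 tall, a bystander; origin at the middle of its underside
- mouse: black computer mouse, 104 x 60 x 34, a bystander; origin at the middle of its underside

How it is judged:
By the outcome, as a careful person would: the job done as asked, in the order asked, and still so for the second after the job is handed in, with the robot touching nothing.
It also fails if it takes over 48 s, if anything falls off the work surface, if the arm or the gripper's body presses on something with over 40 N, if the wrist force passes 120 N, or if a joint passes its speed limit or range.

### The arm

A 7-joint arm with a two-finger parallel gripper is mounted at the origin on the work surface. World frame = base frame: x ahead of the robot, y to its left, z up, the work surface at z = 0. Lengths are in mm, angles in rad, forces in N, time in s.
With the tool pointing down it reaches from about 425 to 925 mm from the base axis. Payload 6.8 kg.
Tool frame: the origin (TCP) lies midway between the tips of the shut fingers; the grasp point (between the pads) lies 19 mm behind it (grasp_offset is the distance from the TCP to the grasp point, in mm); z points along the fingers, y is the direction in which the jaws open and shut (so a half turn about z gives the same grasp; the last joint's range is limited). The gripper opens to 88 mm and grips with 3 to 60 N. Pads are 20 mm wide; open, the fingers measure 115 mm over their backs; the gripper's body (75 mm by 178 mm) begins 61 mm behind the grasp point.
Start: joints at [-1.361, 0.477, 0.022, 1.555, -0.011, 1.109, -0.083], TCP at [210.919, 641.218, 222.664] pointing down, gripper open.
Joint ranges: [-2.96, 2.96], [-0.34, 2.1], [-1.41, 1.46], [0.24, 2.44], [-1.37, 4.51], [0.17, 1.92], [-2.96, 2.96]. Speed limits (rad/s): [2.39, 2.39, 3.14, 3.14, 3.14, 3.14, 3.14].

### API

Orientations are given as a rotation vector (axis times angle).
In Python, from cell import state, capture, close_job, grasp_offset gives the robot as it stands. The module is installed in compiled form; this text tells all that it offers.
- The arm moves only by the tool drive_tool, never from a script. Its argument "deltas" is a list of rows, each an object with "xyz": the shift along the world's x, y, z in m, a list of three; "roll": the turn about the world's z in rad; "grip": the closure in counts, from 0 (fully open) to 255 (shut). In form: [{"xyz": [tx, ty, tz], "roll": roll, "grip": grip}, ...]. A call has exactly 10 rows; each row shifts and turns the commanded pose from where the row before left it; what a row does not reach is not made up. A row lasts 1/10 s, in which the tool goes at most 50 mm and 8.59 degrees, less where a joint would pass 70% of its speed; a pose out of reach is approached as far as the arm can. A call is refused whole if a number of a shift passes 0.05 or a number of a turn 0.15, either way. A call with a gripper value outside its range is refused whole. The fingers move at their own pace and stop on an object; "squeeze" is the grip in N (left out, the last holds). Time passes only in rows, so rows that do not move let the fingers close, or fill a call up. It gives the time, the measured TCP pose, the force and the opening at its end, in the units of the state.
- state(): the state, without advancing time (a new reading comes with each control period).
- capture(name): name is "side" or "top"; returns a dict with "frame" (400x640x3 uint8, red, green, blue), "intrinsics" (3x3 intrinsics, pixels), "R" (3x3) and "t" (3): a world point X has camera coordinates R X + t. Camera axes: x right, y down, z forward; pixel columns grow to the right and rows downward; lengths in mm; the calibration is good to about 2 mm. A picture is of the moment at which its call begins. There is no depth.
- close_job(): hands the job in, once; it reports no verdict.
The state is a dict: "t": time; "joint_positions": joint angles; "joint_velocities": joint speeds; "tau": joint torques, N m; "position": TCP position; "eef_rot": TCP orientation; "wrist_force": force on the tool from outside, world axes, zero at the start; "ft_torque": the same for the moment, N m; "grip_width": opening from 0.0 (shut) to 1.0 (fully open).
Only numpy, scipy, OpenCV 4.12 (cv2) and the standard library are available. Lean on these libraries where they do the work, as an engineer would, in place of code of your own. Each camera call takes 0.05 s, during which the arm holds its last target.

## Working session

There is one attempt and no reset: what is moved stays moved. The work goes in short steps, Python scripts to look and compute and a tool call to move; the robot and the scene stay as the last step left them, time stands still between calls to the robot, and variables do not carry over. Pictures are saved under pics/ and viewed, and the job is handed in when it is done.

Besides the shell and the picture viewer there is one more tool, called after ">>>" by a JSON object that holds its "api" and its "payload", one argument or row to a line. drive_tool: Moves the arm, as the interface text tells. Its arguments: {"type":"object","properties":{"deltas":{"type":"array"},"squeeze":{"type":"number"}},"required":["deltas"]}

```bash
mkdir -p pics; python3 - <<'E'
from cell import *
import cv2,pickle
print(state(),grasp_offset if not callable(grasp_offset) else grasp_offset())
for n in("side","top"):
    c=capture(n); pickle.dump(c,open(n+".pkl","wb"))
    cv2.imwrite(f"pics/{n}0.png",c["frame"][:,:,::-1]); print(n,c["intrinsics"],c["R"],c["t"])
E
```

```text
{'t': 0.0, 'joint_positions': array([-1.36109367,  0.47776772,  0.02233078,  1.55643222, -0.01146595,
        1.10929704, -0.0831204 ]), 'joint_velocities': array([ 5.15966776e-05, -9.95564938e-04,  8.73851716e-04,  6.57513519e-04,
       -6.57705426e-04, -9.46560282e-04,  1.89741991e-03]), 'tau': array([-7.52191909e-05, -5.82854033e+01,  1.53453961e+00, -2.72614324e+01,
       -5.43509948e-02,  1.68473145e-02,  1.60899199e-04]), 'position': array([210.756701  , 640.62804159, 221.71139405]), 'eef_rot': array([-4.97047098e-01, -3.10189564e+00,  2.78306769e-03]), 'wrist_force': array([ 0.24831649, -0.55060411,  0.25855335]), 'ft_torque': array([ 0.01379461, -0.0290433 , -0.00756477]), 'grip_width': 0.9992184511918719} 18.700000000000003
side [[447.00918149   0.         315.79870372]
 [  0.         447.00918149 194.17791188]
 [  0.           0.           1.        ]] [[-0.96807806 -0.24949909  0.02398089]
 [-0.15503127  0.52084979 -0.83945268]
 [ 0.19695223 -0.81637351 -0.54290341]] [ 543.55733026  177.42899551 1280.31090916]
top [[431.72748214   0.         317.23595609]
 [  0.         431.72748214 197.12215248]
 [  0.           0.           1.        ]] [[ 7.32719833e-03 -9.99973146e-01  1.41354676e-04]
 [-9.96213881e-01 -7.31189833e-03 -8.66281690e-02]
 [ 8.66268762e-02  4.93922285e-04 -9.96240704e-01]] [ -35.90853844  597.44551973 1231.39879913]
```

View pics/side0.png

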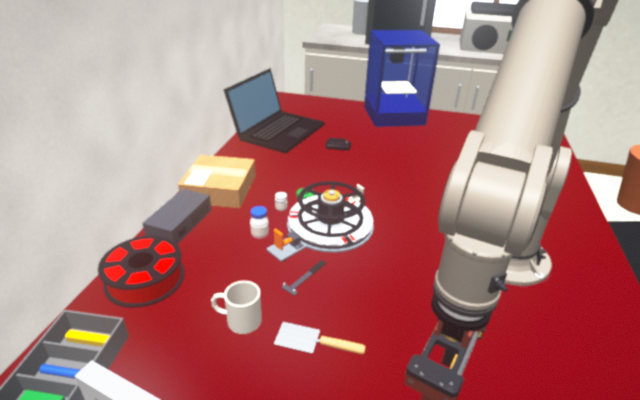

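View pics/top0.png

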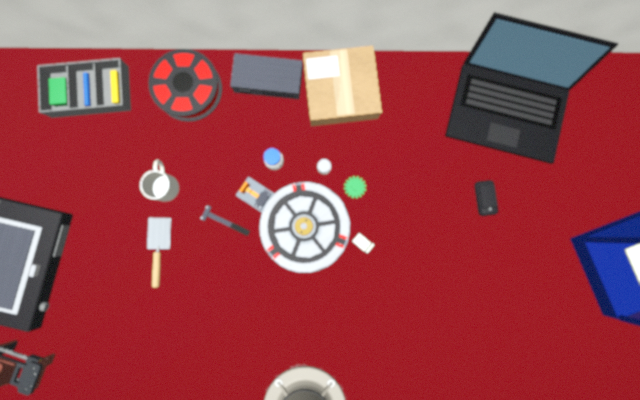

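The side view shows the turntable at about (331,220), with the orange tab at about (281,240). The top view has the turntable at about (304,227), the tab at (250,190), and red slots near (299,188), (341,240) and (274,250). I'll zoom in on the top view and measure.

```bash
cat > h.py <<'E'
import numpy as np,cv2,pickle
def ray(c,u,v,z):
    K,R,t=c["intrinsics"],np.array(c["R"]),np.array(c["t"])
    d=R.T@np.linalg.solve(K,[u,v,1.]); o=-R.T@t
    return o+d*(z-o[2])/d[2]
def proj(c,X):
    p=c["intrinsics"]@(np.array(c["R"])@np.array(X,float)+c["t"]); return p[:2]/p[2]
def crop(c,x0,y0,w,h,s,fn):
    cv2.imwrite(fn,cv2.resize(c["frame"][y0:y0+h,x0:x0+w,::-1],None,fx=s,fy=s,interpolation=cv2.INTER_CUBIC))
def load(n): return pickle.load(open(n+".pkl","rb"))
E
python3 - <<'E'
from h import *
c=load("top"); crop(c,220,140,160,140,5,"pics/topc.png")
s=load("side"); crop(s,240,170,150,110,5,"pics/sidec.png")
hsv=cv2.cvtColor(c["frame"],cv2.COLOR_RGB2HSV)
# silver disc mask: low saturation
m=((hsv[...,1]<60)&(hsv[...,2]>150)).astype(np.uint8); m[:,:250]=0;m[:,355:]=0;m[:175]=0;m[280:]=0
cs,_=cv2.findContours(m,cv2.RETR_EXTERNAL,cv2.CHAIN_APPROX_NONE)
k=max(cs,key=cv2.contourArea); print(cv2.fitEllipse(cv2.convexHull(k)))
for p in [(304,227)]:
  print(ray(c,*p,36),ray(c,*p,104))
E
```

```text
((297.0252990722656, 220.24490356445312), (89.40225982666016, 115.7510757446289), 131.24107360839844)
[510.41914276   5.84515595  36.        ] [509.23459      3.76593989 104.        ]
```

View pics/topc.png

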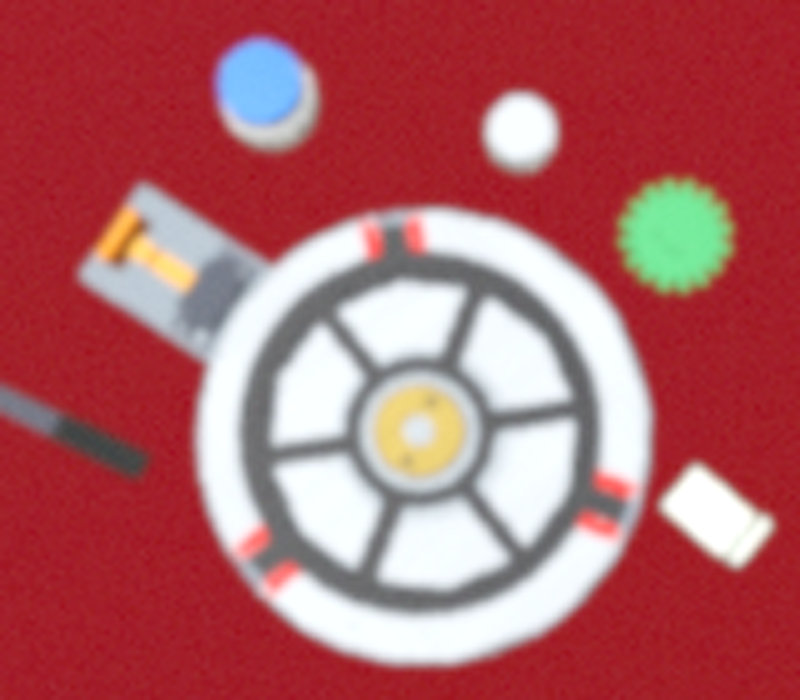

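View pics/sidec.png

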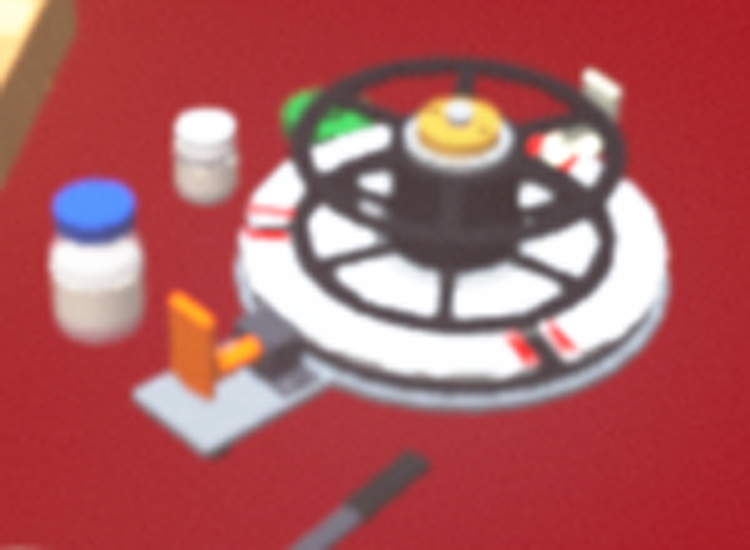

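```bash
cat > fit.py <<'E'
from h import *
from scipy.optimize import least_squares
T=load("top");S=load("side")
f=lambda p,o:((p[0]+.5)/5-.5+o[0],(p[1]+.5)/5-.5+o[1])
ot=(220,140);os_=(240,170)
P=lambda r,a,z:("r",r,a,z)
obs=[(T,f((140,183),ot),(221,-33,16),0),(T,f((80,272),ot),(221,33,16),0),
(S,f((208,455),os_),(221,33,16),0),(S,f((135,395),os_),(221,-33,16),0),
(T,f((397,238),ot),(112,0,36),1),(T,f((605,505),ot),(112,0,36),3),(T,f((270,560),ot),(112,0,36),2),
(S,f((268,222),os_),(112,0,36),1),(S,f((541,347),os_),(112,0,36),2),
(T,f((419,430),ot),(0,0,126),0)]
def res(p,full=False):
    out=[]
    for c,uv,X,k in obs:
        a=p[2]+(p[3]+(k-1)*2.0944 if k else 0)
        w=[p[0]+X[0]*np.cos(a)-X[1]*np.sin(a),p[1]+X[0]*np.sin(a)+X[1]*np.cos(a),X[2]]
        out.append(proj(c,w)-uv)
    return np.array(out).ravel()
if __name__=="__main__":
    # stand direction in top: left-up -> +x,+y
    r=least_squares(res,[510,5,np.radians(60),-.8]); print(r.x,np.degrees(r.x[2:]));print(res(r.x).reshape(-1,2).round(2))
    x,y,psi,th=r.x
    print("corners check", [ray(T,*obs[i][1],16).round(0) for i in (0,1)],[ray(S,*obs[i][1],16).round(0) for i in (2,3)])
    print("jar",ray(T,*f((260,80),ot),85),ray(S,*f((97,320),os_),0))
    print("tab outer top", ray(T,*f((108,225),ot),85), "pred",[x+206*np.cos(psi),y+206*np.sin(psi)])
    print("spanner end",ray(T,*f((140,465),ot),5))
E
python3 fit.py
```

```text
[513.57693375   5.30448811   1.00349598  -0.84960673] [ 57.49608425 -48.67887963]
[[ 0.09 -0.41]
 [-0.39  0.51]
 [ 0.33 -0.69]
 [ 0.03 -0.39]
 [-0.35  0.34]
 [-0.08 -0.27]
 [-0.17 -1.31]
 [ 1.15  0.52]
 [ 0.35 -0.32]
 [-0.21 -0.38]]
corners check [array([659., 174.,  16.]), array([606., 208.,  16.])] [array([604., 212.,  16.]), array([660., 176.,  16.])]
jar [708.2474033   97.00039049  85.        ] [712.08542301  98.24906282   0.        ]
tab outer top [625.97004401 180.22119885  85.        ] pred [np.float64(624.2725265900754), np.float64(179.03556111446824)]
spanner end [493.31785014 172.43446211   5.        ]
```

The fit agrees to within about 1 px. The stand is at (513.6, 5.3) with its +x axis at 57.5°, and slot 1 is 48.7° short of the bar, so I need to turn it counter-clockwise by that much. I'll shut the fingers and travel above window 1.

>>> {"api": "drive_tool", "payload": {
  "deltas": [
    {"xyz": [0.018, -0.031, 0], "roll": -0.09, "grip": 255},
    {"xyz": [0.018, -0.031, 0], "roll": -0.09, "grip": 255},
    {"xyz": [0.018, -0.031, 0], "roll": -0.09, "grip": 255},
    {"xyz": [0.018, -0.031, 0], "roll": -0.09, "grip": 255},
    {"xyz": [0.018, -0.031, 0], "roll": -0.09, "grip": 255},
    {"xyz": [0.018, -0.031, 0], "roll": -0.09, "grip": 255},
    {"xyz": [0.018, -0.031, 0], "roll": -0.09, "grip": 255},
    {"xyz": [0.018, -0.031, 0], "roll": -0.09, "grip": 255},
    {"xyz": [0.018, -0.031, 0], "roll": -0.09, "grip": 255},
    {"xyz": [0.018, -0.031, 0], "roll": -0.09, "grip": 255}
  ],
  "squeeze": 10
}}

```text
t: 1.1
position: [391.2, 329.7, 222.5]
eef_rot: [-1.801, -2.574, 0.001]
wrist_force: [0.7, 0.3, 0.5]
grip_width: 0.129
```

>>> {"api": "drive_tool", "payload": {
  "deltas": [
    {"xyz": [0.0185, -0.0315, -0.005], "roll": -0.0915, "grip": 255},
    {"xyz": [0.0185, -0.0315, -0.005], "roll": -0.0915, "grip": 255},
    {"xyz": [0.0185, -0.0315, -0.005], "roll": -0.0915, "grip": 255},
    {"xyz": [0.0185, -0.0315, -0.005], "roll": -0.0915, "grip": 255},
    {"xyz": [0.0185, -0.0315, -0.005], "roll": -0.0915, "grip": 255},
    {"xyz": [0.0185, -0.0315, -0.005], "roll": -0.0915, "grip": 255},
    {"xyz": [0.0185, -0.0315, -0.005], "roll": -0.0915, "grip": 255},
    {"xyz": [0.0185, -0.0315, -0.005], "roll": -0.0915, "grip": 255},
    {"xyz": [0.0185, -0.0315, -0.005], "roll": -0.0915, "grip": 255},
    {"xyz": [0, 0, 0], "roll": -0.0915, "grip": 255}
  ]
}}

```text
t: 2.1
position: [558.7, 41.9, 177.3]
eef_rot: [2.756, 1.502, -0.002]
wrist_force: [-0.4, 0.2, -0.4]
grip_width: 0.008
```

```bash
python3 - <<'E'
from cell import *
from h import *
c=capture("side"); crop(c,240,120,160,140,5,"pics/side1.png");s=state();print(s["position"],s["eef_rot"],s["joint_positions"],s["grip_width"])
E
```

```text
[557.82265511  44.60063365 177.12305475] [ 2.75908364e+00  1.49976954e+00 -1.99470270e-03] [-0.66983465  0.38358342  0.60843006  1.91219366 -0.268488    0.92790969
 -0.50768295] 0.00395424198961113
```

View pics/side1.png

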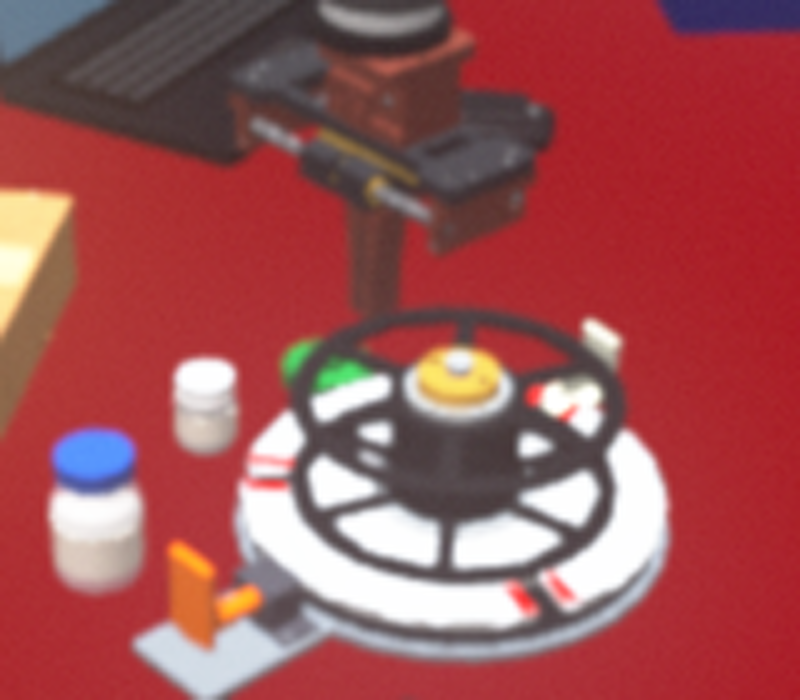

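The side view shows the shut fingers above the spool's far side, with the tip at crop (375,305), and nothing has moved. I'll centre over window 1 and go down.

>>> {"api": "drive_tool", "payload": {
  "deltas": [
    {"xyz": [0.02, -0.028, 0], "roll": 0, "grip": 255},
    {"xyz": [0, 0, 0], "roll": 0, "grip": 255},
    {"xyz": [0, 0, -0.02], "roll": 0, "grip": 255},
    {"xyz": [0, 0, -0.02], "roll": 0, "grip": 255},
    {"xyz": [0, 0, -0.02], "roll": 0, "grip": 255},
    {"xyz": [0, 0, -0.015], "roll": 0, "grip": 255},
    {"xyz": [0, 0, -0.01], "roll": 0, "grip": 255},
    {"xyz": [0, 0, -0.008], "roll": 0, "grip": 255},
    {"xyz": [0, 0, 0], "roll": 0, "grip": 255},
    {"xyz": [0, 0, 0], "roll": 0, "grip": 255}
  ]
}}

```text
t: 3.15
position: [577.8, 19.7, 85.0]
eef_rot: [2.75, 1.518, 0.001]
wrist_force: [0.2, 0.9, -0.6]
grip_width: 0.006
```

```bash
python3 - <<'E'
from cell import *
from h import *
c=capture("side"); crop(c,240,120,160,140,5,"pics/side2.png");s=state();print(s["position"],s["eef_rot"],s["wrist_force"])
E
```

```text
[577.92395704  19.73173576  85.29068591] [2.74996713e+00 1.51818162e+00 1.62604081e-03] [ 0.64118711 -0.74006819  0.31414052]
```

View pics/side2.png

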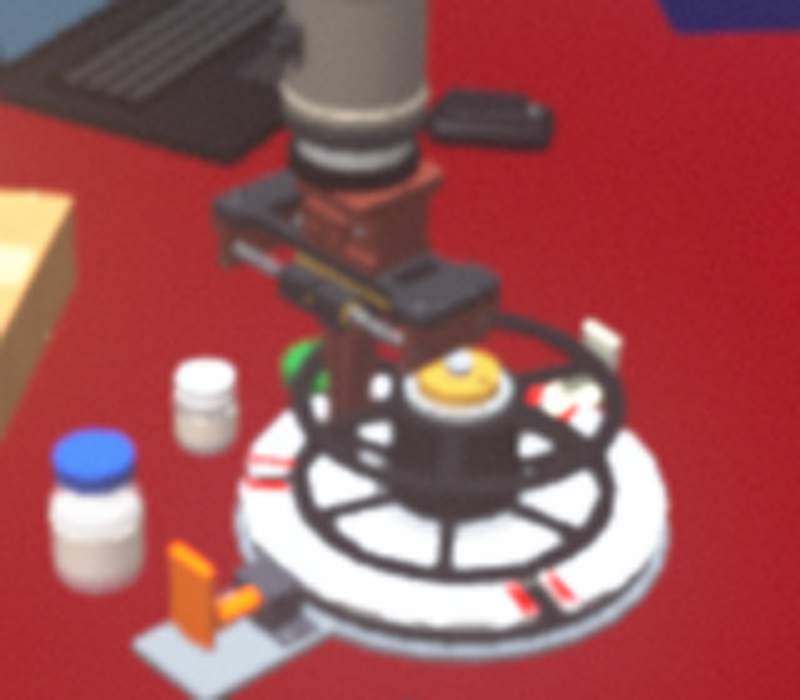

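The finger is inside window 1 and touching nothing. Next I'll push along an arc at r=65.

```bash
python3 - <<'E'
import numpy as np
a=np.radians(np.r_[12.7,np.linspace(20,62,9)]);p=np.c_[513.6+65*np.cos(a),5.3+65*np.sin(a)]
print(p.round(1),np.diff(p,axis=0).round(1))
E
```

```text
[[577.   19.6]
 [574.7  27.5]
 [572.4  33. ]
 [569.6  38.3]
 [566.4  43.3]
 [562.7  47.9]
 [558.5  52.3]
 [554.1  56.2]
 [549.2  59.7]
 [544.1  62.7]] [[-2.3  7.9]
 [-2.3  5.5]
 [-2.8  5.3]
 [-3.3  5. ]
 [-3.7  4.7]
 [-4.1  4.3]
 [-4.5  3.9]
 [-4.8  3.5]
 [-5.1  3. ]]
```

>>> {"api": "drive_tool", "payload": {
  "deltas": [
    {"xyz": [-0.003, 0.0079, 0], "roll": 0, "grip": 255},
    {"xyz": [-0.0025, 0.0055, 0], "roll": 0, "grip": 255},
    {"xyz": [-0.0028, 0.0053, 0], "roll": 0, "grip": 255},
    {"xyz": [-0.0033, 0.005, 0], "roll": 0, "grip": 255},
    {"xyz": [-0.0037, 0.0047, 0], "roll": 0, "grip": 255},
    {"xyz": [-0.0041, 0.0043, 0], "roll": 0, "grip": 255},
    {"xyz": [-0.0045, 0.0039, 0], "roll": 0, "grip": 255},
    {"xyz": [-0.0048, 0.0035, 0], "roll": 0, "grip": 255},
    {"xyz": [-0.0051, 0.003, 0], "roll": 0, "grip": 255},
    {"xyz": [0, 0, 0], "roll": 0, "grip": 255}
  ]
}}

```text
t: 4.2
position: [542.4, 63.9, 84.5]
eef_rot: [-2.748, -1.519, 0.001]
wrist_force: [-0.2, -0.3, 0.3]
grip_width: 0.007
```

```bash
python3 - <<'E'
from cell import *
from h import *
c=capture("side"); crop(c,240,120,160,140,5,"pics/side3.png");pickle.dump(c,open("side3.pkl","wb"))
c=capture("top"); crop(c,220,140,160,140,5,"pics/top3.png");s=state();print(s["position"],s["eef_rot"],s["wrist_force"])
E
```

```text
[543.14758193  63.46508524  84.58575301] [-2.74909159e+00 -1.51867803e+00  5.51297642e-04] [-0.28595894 -0.5402327  -0.11334492]
```

View pics/side3.png

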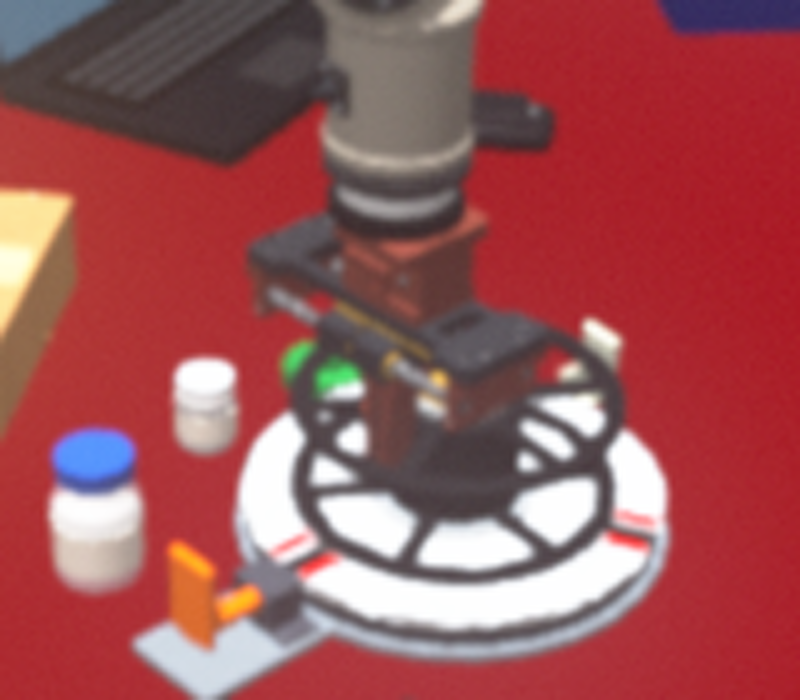

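View pics/top3.png

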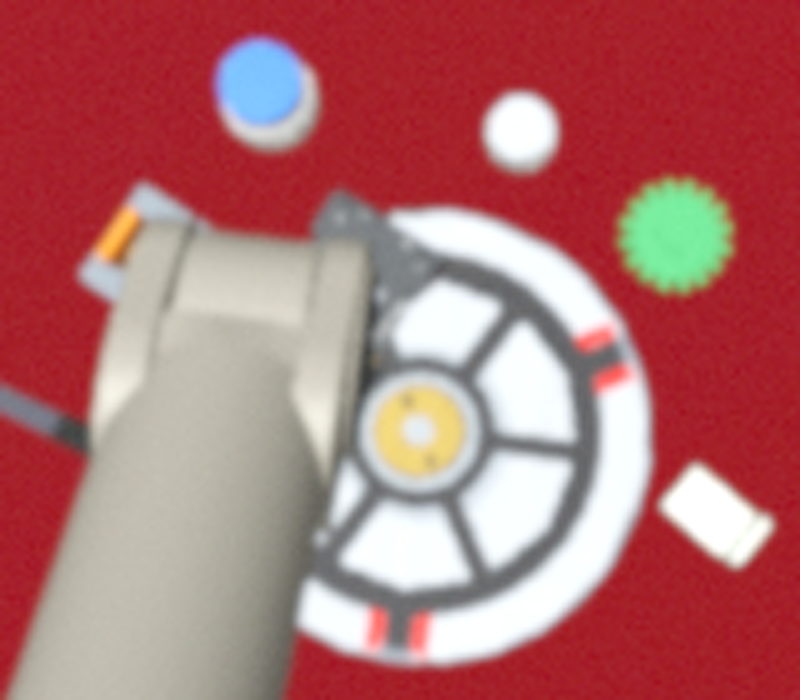

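The spool turned. In the top view the slots are now at crop (604,357) and (399,632), and in the side view at (306,553) and (633,530). I'll compute the angle.

```bash
cat > ang.py <<'E'
from h import *
T=load("top");S=load("side"); x,y,psi=513.6,5.3,57.5
def ang(c,p,o):
    u,v=(p[0]+.5)/5-.5+o[0],(p[1]+.5)/5-.5+o[1]
    w=ray(c,u,v,36); d=w[:2]-[x,y]; return np.hypot(*d).round(1),((np.degrees(np.arctan2(d[1],d[0]))-psi+60)%120-60).round(2)
E
python3 - <<'E'
from ang import *
for p in[(604,357),(399,632)]:print(ang(T,p,(220,140)))
for p in[(306,553),(633,530)]:print(ang(S,p,(240,120)))
print([ang(T,p,(220,140)) for p in [(397,238),(605,505),(270,560)]],ang(S,(268,222),(240,170)),ang(S,(541,347),(240,170)))
E
```

```text
(np.float64(112.6), np.float64(-4.74))
(np.float64(114.8), np.float64(-3.77))
(np.float64(111.7), np.float64(-6.35))
(np.float64(110.6), np.float64(-3.34))
[(np.float64(112.8), np.float64(-49.26)), (np.float64(112.5), np.float64(-49.02)), (np.float64(114.0), np.float64(-47.04))] (np.float64(115.9), np.float64(-49.79)) (np.float64(112.9), np.float64(-49.49))
```

About 4.6° remains. I'll push another 5 mm or so, back off, and lift.

>>> {"api": "drive_tool", "payload": {
  "deltas": [
    {"xyz": [-0.0018, 0.0009, 0], "roll": 0, "grip": 255},
    {"xyz": [-0.0018, 0.0008, 0], "roll": 0, "grip": 255},
    {"xyz": [-0.0013, 0.0006, 0], "roll": 0, "grip": 255},
    {"xyz": [0, 0, 0], "roll": 0, "grip": 255},
    {"xyz": [0.004, -0.002, 0], "roll": 0, "grip": 255},
    {"xyz": [0.004, -0.003, 0], "roll": 0, "grip": 255},
    {"xyz": [0, 0, 0.01], "roll": 0, "grip": 255},
    {"xyz": [0, 0, 0.02], "roll": 0, "grip": 255},
    {"xyz": [0, 0, 0.03], "roll": 0, "grip": 255},
    {"xyz": [0, 0, 0.03], "roll": 0, "grip": 255}
  ]
}}

```text
t: 5.3
position: [546.4, 59.8, 176.0]
eef_rot: [-2.751, -1.517, 0.001]
wrist_force: [0.5, 0.0, -0.2]
grip_width: 0.005
```

```bash
python3 - <<'E'
from cell import *
from h import *
c=capture("side"); crop(c,240,170,150,110,5,"pics/side4.png")
c=capture("top"); crop(c,220,140,160,140,5,"pics/top4.png");s=state();print(s["t"],s["position"],s["joint_positions"],s["wrist_force"])
E
```

```text
5.4 [549.35656691  60.05448088 178.93976045] [-0.71403617  0.36619916  0.62114757  1.93274268 -0.26734182  0.91703868
 -0.52418077] [-0.14973861 -0.61807083 -0.2853188 ]
```

View pics/side4.png

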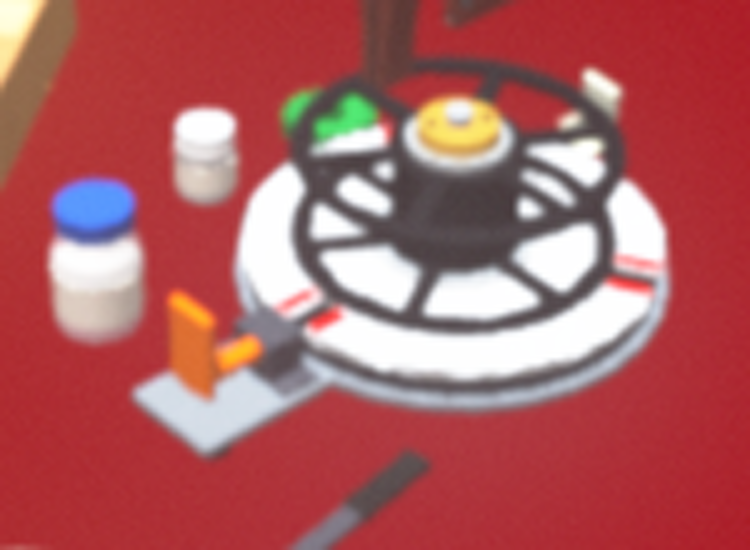

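View pics/top4.png

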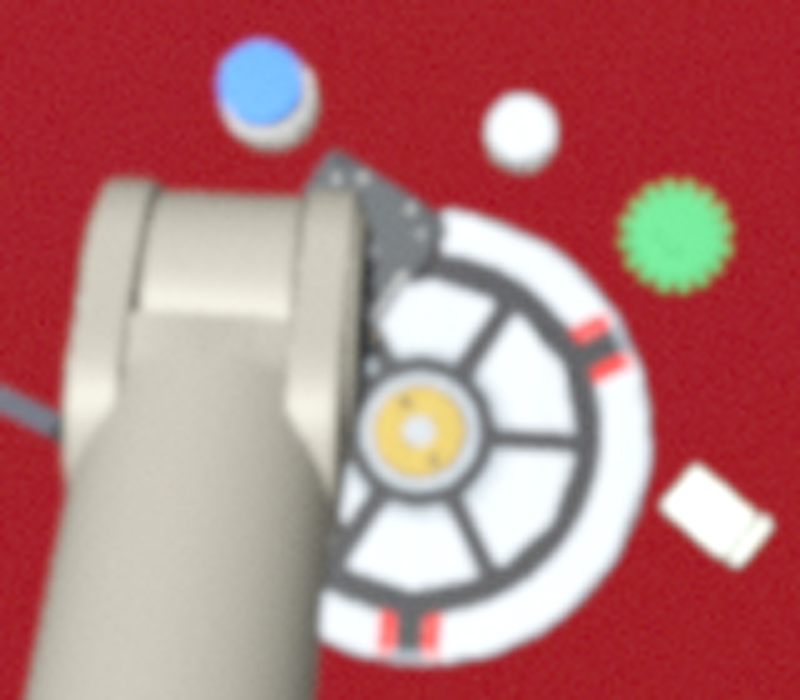

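```bash
python3 - <<'E'
from ang import *
for p in[(599,349),(409,632)]:print(ang(T,p,(220,140)))
for p in[(311,311),(634,274)]:print(ang(S,p,(240,170)))
# predicted pixels at theta=0
for k in range(3):
  a=np.radians(57.5+120*k); w=[x+112*np.cos(a),y+112*np.sin(a),36]
  print((proj(T,w)-[220,140]+.5)*5-.5,(proj(S,w)-[240,170]+.5)*5-.5)
E
```

```text
(np.float64(111.9), np.float64(-1.99))
(np.float64(114.3), np.float64(-0.93))
(np.float64(113.9), np.float64(-2.39))
(np.float64(109.8), np.float64(-0.2))
[260.30737087 325.73320116] [318.85235482 313.50303918]
[412.48124637 628.10240925] [637.79837394 274.35237337]
[596.21305217 342.83876121] [412.79416962 139.21587438]
```

Roughly 1.4° seems to remain. I'll measure it again using the centroids of the red marks before deciding.

```bash
cat > red.py <<'E'
from ang import *
import sys
def redmarks(img,c):
    # crop at 5x not needed: use raw frame ; bright red paint vs darker cloth
    f=img.astype(float); w=np.clip((f[...,0]-215)/40,0,1)*np.clip((f[...,0]-np.maximum(f[...,1],f[...,2])-50)/60,0,1)
    m=(w>.15).astype(np.uint8); n,l,st,ce=cv2.connectedComponentsWithStats(m)
    out=[]
    for i in range(1,n):
        if st[i,4]<3: continue
        ys,xs=np.where(l==i); ww=w[ys,xs]; u,v=(xs*ww).sum()/ww.sum(),(ys*ww).sum()/ww.sum()
        p=ray(c,u,v,36); d=p[:2]-[x,y]
        if 95<np.hypot(*d)<125: out.append((u.round(1),v.round(1),st[i,4],np.hypot(*d).round(1),((np.degrees(np.arctan2(d[1],d[0]))-psi+60)%120-60).round(1)))
    return out
if __name__=="__main__":
    for n in sys.argv[1:]:
        c=load(n); print(n); [print("  ",*r) for r in redmarks(c["frame"],c)]
E
python3 - <<'E'
from cell import *
import pickle
for n in("side","top"): pickle.dump(capture(n),open(n+"4.pkl","wb"))
E
python3 red.py top side top4 side4
```

```text
top
   294.0 187.6 17 114.6 -42.0
   302.7 186.4 17 114.2 -54.7
   342.6 236.5 22 114.3 -42.4
   339.3 244.9 23 114.3 -55.4
   270.1 248.0 20 116.0 -54.1
   275.6 255.0 19 116.2 -41.5
side
   346.8 198.5 9 118.9 -40.3
   353.4 202.1 4 113.6 -54.1
   293.7 211.8 13 116.9 -55.7
   292.7 216.6 14 116.1 -43.0
   351.8 237.4 17 111.4 -42.3
   343.7 239.5 17 111.2 -55.6
top4
   337.7 205.1 20 113.5 4.7
   341.6 213.0 19 113.8 -8.1
   297.0 265.8 21 115.4 -7.2
   305.8 266.3 21 115.0 5.4
side4
   367.4 222.1 14 110.9 6.1
   365.5 226.9 14 110.6 -7.0
   298.7 229.6 11 115.1 -9.4
   304.8 233.7 14 113.4 3.8
```

The estimates run from −0.7° to −1.5°. That is inside tolerance (±2.5°), but I'll nudge about 1° more to centre the slot.

>>> {"api": "drive_tool", "payload": {
  "deltas": [
    {"xyz": [0, 0, -0.035], "roll": 0, "grip": 255},
    {"xyz": [0, 0, -0.035], "roll": 0, "grip": 255},
    {"xyz": [0, 0, -0.02], "roll": 0, "grip": 255},
    {"xyz": [-0.003, 0.002, 0], "roll": 0, "grip": 255},
    {"xyz": [-0.004, 0.002, 0], "roll": 0, "grip": 255},
    {"xyz": [-0.0012, 0.0011, 0], "roll": 0, "grip": 255},
    {"xyz": [-0.0011, 0.0004, 0], "roll": 0, "grip": 255},
    {"xyz": [0, 0, 0], "roll": 0, "grip": 255},
    {"xyz": [0.0045, -0.0025, 0], "roll": 0, "grip": 255},
    {"xyz": [0.0045, -0.003, 0], "roll": 0, "grip": 255}
  ]
}}

```text
t: 6.5
position: [546.8, 60.2, 85.0]
eef_rot: [-2.75, -1.519, -0.001]
wrist_force: [0.1, -0.4, -0.7]
grip_width: 0.001
```

>>> {"api": "drive_tool", "payload": {
  "deltas": [
    {"xyz": [0, 0, 0.01], "roll": 0, "grip": 255},
    {"xyz": [0, 0, 0.025], "roll": 0, "grip": 255},
    {"xyz": [0, 0, 0.03], "roll": 0, "grip": 255},
    {"xyz": [0, 0, 0.025], "roll": 0, "grip": 255},
    {"xyz": [0.016, 0.025, 0], "roll": 0, "grip": 255},
    {"xyz": [0.016, 0.025, 0], "roll": 0, "grip": 255},
    {"xyz": [0.016, 0.025, 0], "roll": 0, "grip": 255},
    {"xyz": [0.016, 0.025, 0], "roll": 0, "grip": 255},
    {"xyz": [0.016, 0.025, 0], "roll": 0, "grip": 255},
    {"xyz": [0.016, 0.025, 0], "roll": 0, "grip": 255}
  ]
}}

```text
t: 7.5
position: [643.0, 211.0, 175.4]
eef_rot: [2.75, 1.518, 0.0]
wrist_force: [0.3, 0.6, -0.0]
grip_width: 0.007
```

```bash
python3 - <<'E'
from cell import *
from h import *
for n in("side","top"):
  c=capture(n); pickle.dump(c,open(n+"5.pkl","wb"))
  if n=="side":crop(c,240,130,150,150,4,"pics/side5.png")
s=state();print(s["t"],s["position"],s["eef_rot"],s["joint_positions"],s["wrist_force"])
E
python3 red.py top5 side5
```

```text
7.6 [643.37961388 215.04196234 174.68830337] [-2.74548581e+00 -1.52513657e+00 -2.25604374e-03] [-0.79753674  0.58106634  0.56610649  1.62203995 -0.3498309   1.03985954
 -0.68362785] [-0.40879179  0.91573044 -0.83689908]
top5
   273.5 200.6 17 114.9 -6.4
   337.6 204.8 18 113.7 5.2
   268.6 208.0 16 114.9 6.3
   341.4 212.7 18 113.7 -7.5
   297.2 266.1 23 116.1 -6.9
   306.1 266.4 21 115.2 5.8
side5
   316.7 196.0 3 124.7 7.1
   367.0 221.8 12 109.6 6.7
   365.5 226.7 13 110.2 -6.4
   298.7 229.7 8 115.5 -8.9
   305.2 233.7 15 112.9 4.3
```

View pics/side5.png

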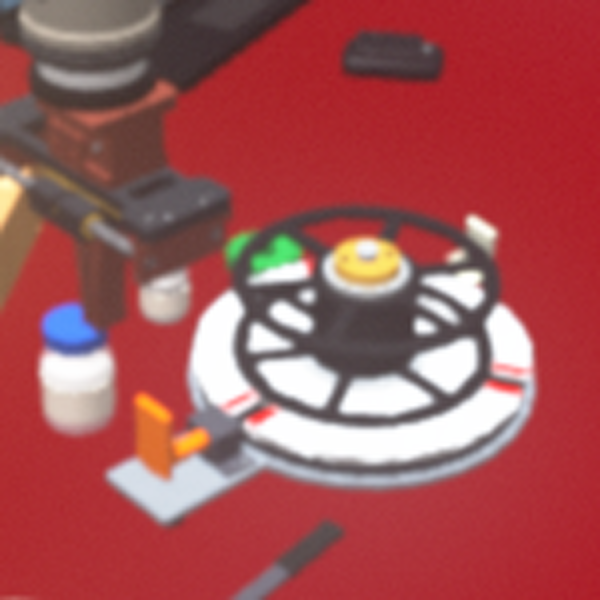

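The average of the three slots is now −0.6°, well within tolerance, and the stand and everything else look unmoved. The finger is outside the tab, so I'll shift onto the bar's line and go down.

>>> {"api": "drive_tool", "payload": {
  "deltas": [
    {"xyz": [0.0025, -0.0016, 0], "roll": 0, "grip": 255},
    {"xyz": [0, 0, -0.02], "roll": 0, "grip": 255},
    {"xyz": [0, 0, -0.025], "roll": 0, "grip": 255},
    {"xyz": [0, 0, -0.025], "roll": 0, "grip": 255},
    {"xyz": [0, 0, -0.025], "roll": 0, "grip": 255},
    {"xyz": [0, 0, -0.02], "roll": 0, "grip": 255},
    {"xyz": [0, 0, -0.011], "roll": 0, "grip": 255},
    {"xyz": [0, 0, 0], "roll": 0, "grip": 255},
    {"xyz": [0, 0, 0], "roll": 0, "grip": 255},
    {"xyz": [0, 0, 0], "roll": 0, "grip": 255}
  ]
}}

```text
t: 8.6
position: [645.9, 208.4, 50.1]
eef_rot: [2.75, 1.517, 0.003]
wrist_force: [1.1, 0.3, 0.6]
grip_width: 0.005
```

```bash
python3 - <<'E'
from cell import *
from h import *
c=capture("side");crop(c,220,130,150,150,4,"pics/side6.png")
s=state();p=s["position"];d=p[:2]-[513.6,5.3];a=np.radians(57.5)
print(s["t"],p,"along",d@[np.cos(a),np.sin(a)],"lat",d@[-np.sin(a),np.cos(a)],s["wrist_force"])
E
```

```text
8.65 [645.76616771 208.54125689  50.05339685] along 242.42476764488114 lat -2.2663675480099363 [ 0.43413265 -0.87324368  0.88735231]
```

View pics/side6.png

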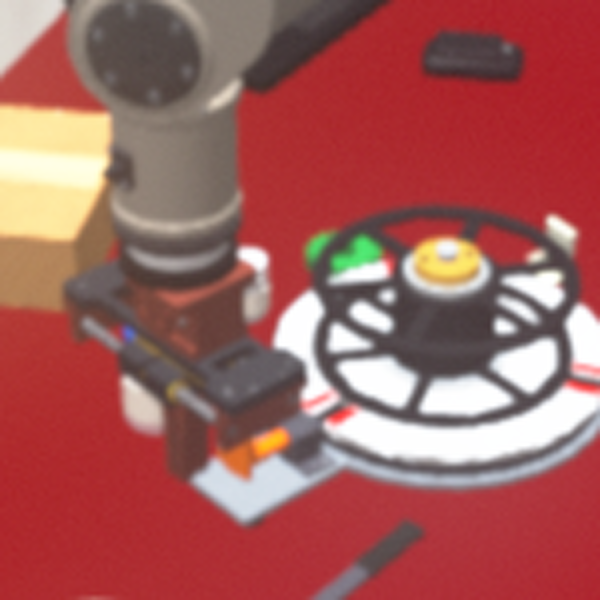

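>>> {"api": "drive_tool", "payload": {
  "deltas": [
    {"xyz": [-0.0066, -0.007, 0], "roll": 0, "grip": 255},
    {"xyz": [-0.0042, -0.0067, 0], "roll": 0, "grip": 255},
    {"xyz": [-0.0022, -0.0034, 0], "roll": 0, "grip": 255},
    {"xyz": [-0.0016, -0.0025, 0], "roll": 0, "grip": 255},
    {"xyz": [-0.0016, -0.0025, 0], "roll": 0, "grip": 255},
    {"xyz": [-0.0016, -0.0025, 0], "roll": 0, "grip": 255},
    {"xyz": [-0.0016, -0.0025, 0], "roll": 0, "grip": 255},
    {"xyz": [-0.0016, -0.0025, 0], "roll": 0, "grip": 255},
    {"xyz": [-0.0016, -0.0025, 0], "roll": 0, "grip": 255},
    {"xyz": [0, 0, 0], "roll": 0, "grip": 255}
  ]
}}

```text
t: 9.65
position: [621.9, 175.8, 48.6]
eef_rot: [2.751, 1.518, -0.001]
wrist_force: [-0.1, -0.6, 0.1]
grip_width: 0.004
```

```bash
cat > st.py <<'E'
from cell import *
from h import *
import sys
c=capture("side");crop(c,220,130,150,150,4,sys.argv[1]); pickle.dump(c,open("last.pkl","wb"))
s=state();p=s["position"];d=p[:2]-[513.6,5.3];a=np.radians(57.5)
print(s["t"],p,"along",d@[np.cos(a),np.sin(a)],"lat",d@[-np.sin(a),np.cos(a)],s["wrist_force"])
E
python3 st.py pics/side7.png
```

```text
9.7 [621.75718639 175.8848474   48.48393184] along 201.98261497169904 lat 0.43632589255825377 [ 0.45099798  0.14532224 -0.53814201]
```

View pics/side7.png

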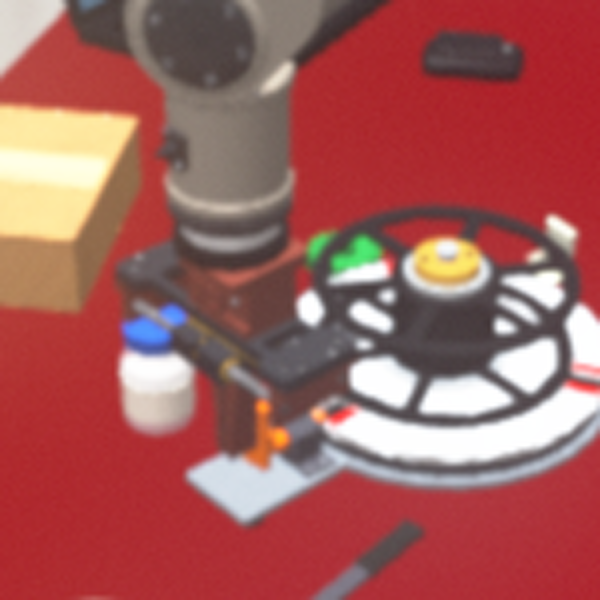

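The tab is moving with the finger and has gone past the 8 mm rim position, with low force, so the nose is entering the slot. I'll keep going.

>>> {"api": "drive_tool", "payload": {
  "deltas": [
    {"xyz": [-0.0013, -0.0021, 0], "roll": 0, "grip": 255},
    {"xyz": [-0.0013, -0.0021, 0], "roll": 0, "grip": 255},
    {"xyz": [-0.0013, -0.0021, 0], "roll": 0, "grip": 255},
    {"xyz": [-0.0011, -0.0017, 0], "roll": 0, "grip": 255},
    {"xyz": [-0.0011, -0.0017, 0], "roll": 0, "grip": 255},
    {"xyz": [-0.0011, -0.0017, 0], "roll": 0, "grip": 255},
    {"xyz": [-0.0008, -0.0013, 0], "roll": 0, "grip": 255},
    {"xyz": [-0.0005, -0.0008, 0], "roll": 0, "grip": 255},
    {"xyz": [-0.0005, -0.0008, 0], "roll": 0, "grip": 255},
    {"xyz": [0, 0, 0], "roll": 0, "grip": 255}
  ]
}}

```text
t: 10.7
position: [613.2, 161.9, 48.7]
eef_rot: [2.75, 1.518, -0.0]
wrist_force: [-0.2, 1.0, -1.0]
grip_width: 0.007
```

```bash
python3 st.py pics/side8.png
```

```text
10.75 [613.31544351 161.83964664  48.70852296] along 185.60126765583027 lat 0.009538756879157563 [0.23020717 0.69720223 0.6736558 ]
```

View pics/side8.png

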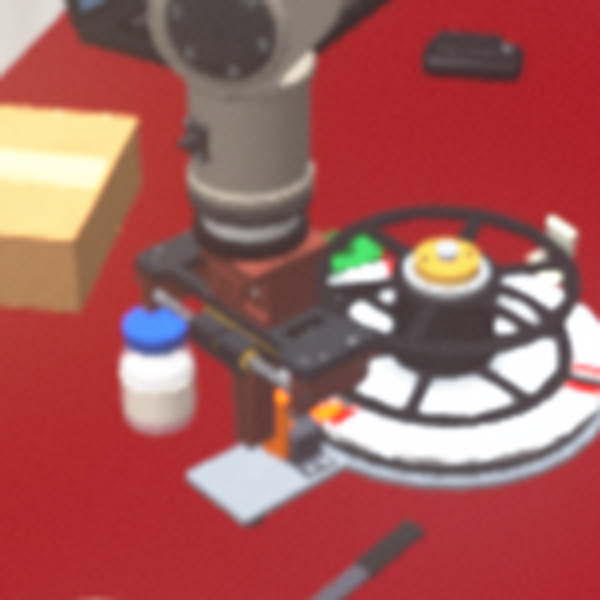

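>>> {"api": "drive_tool", "payload": {
  "deltas": [
    {"xyz": [-0.0003, -0.0004, 0], "roll": 0, "grip": 255},
    {"xyz": [-0.0003, -0.0004, 0], "roll": 0, "grip": 255},
    {"xyz": [-0.0002, -0.0004, 0], "roll": 0, "grip": 255},
    {"xyz": [-0.0003, -0.0004, 0], "roll": 0, "grip": 255},
    {"xyz": [-0.0002, -0.0004, 0], "roll": 0, "grip": 255},
    {"xyz": [-0.0003, -0.0004, 0], "roll": 0, "grip": 255},
    {"xyz": [0, 0, 0], "roll": 0, "grip": 255},
    {"xyz": [0, 0, 0], "roll": 0, "grip": 255},
    {"xyz": [0, 0, 0], "roll": 0, "grip": 255},
    {"xyz": [0, 0, 0], "roll": 0, "grip": 255}
  ]
}}

```text
t: 11.75
position: [612.2, 160.2, 48.8]
eef_rot: [2.75, 1.519, 0.002]
wrist_force: [3.4, 4.0, -3.8]
grip_width: 0.003
```

```bash
python3 st.py pics/side9.png
```

```text
11.8 [612.27485523 160.24902583  48.78526779] along 183.70064398853077 lat 0.03252207837256239 [ 3.18009777  3.77385942 -2.73248759]
```

>>> {"api": "drive_tool", "payload": {
  "deltas": [
    {"xyz": [-0.0003, -0.0004, 0], "roll": 0, "grip": 255},
    {"xyz": [0, 0, 0], "roll": 0, "grip": 255},
    {"xyz": [-0.0003, -0.0004, 0], "roll": 0, "grip": 255},
    {"xyz": [0, 0, 0], "roll": 0, "grip": 255},
    {"xyz": [0, 0, 0], "roll": 0, "grip": 255},
    {"xyz": [0, 0, 0], "roll": 0, "grip": 255},
    {"xyz": [0, 0, 0], "roll": 0, "grip": 255},
    {"xyz": [0, 0, 0], "roll": 0, "grip": 255},
    {"xyz": [0, 0, 0], "roll": 0, "grip": 255},
    {"xyz": [0, 0, 0], "roll": 0, "grip": 255}
  ]
}}

```text
t: 12.8
position: [612.3, 160.3, 48.9]
eef_rot: [2.75, 1.519, 0.004]
wrist_force: [4.6, 5.0, -4.5]
grip_width: 0.008
```

```bash
python3 st.py pics/side9.png
```

```text
12.85 [612.28281837 160.25238999  48.85309408] along 183.70775988869048 lat 0.02761359107324824 [ 5.95781236  5.37822996 -4.04837019]
```

View pics/side9.png

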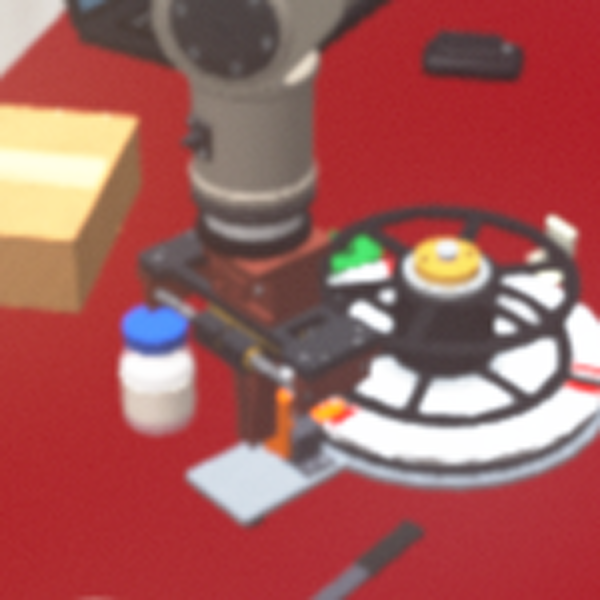

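The position no longer changes while the force rises, so it is against a stop. I'll press slightly harder to confirm, then back off, lift and look.

>>> {"api": "drive_tool", "payload": {
  "deltas": [
    {"xyz": [-0.0003, -0.0004, 0], "roll": 0, "grip": 255},
    {"xyz": [0, 0, 0], "roll": 0, "grip": 255},
    {"xyz": [-0.0003, -0.0004, 0], "roll": 0, "grip": 255},
    {"xyz": [0, 0, 0], "roll": 0, "grip": 255},
    {"xyz": [-0.0003, -0.0004, 0], "roll": 0, "grip": 255},
    {"xyz": [0, 0, 0], "roll": 0, "grip": 255},
    {"xyz": [0, 0, 0], "roll": 0, "grip": 255},
    {"xyz": [0, 0, 0], "roll": 0, "grip": 255},
    {"xyz": [0, 0, 0], "roll": 0, "grip": 255},
    {"xyz": [0, 0, 0], "roll": 0, "grip": 255}
  ]
}}

```text
t: 13.85
position: [612.3, 160.2, 48.9]
eef_rot: [-2.749, -1.52, -0.008]
wrist_force: [8.3, 7.0, -7.2]
grip_width: 0.006
```

>>> {"api": "drive_tool", "payload": {
  "deltas": [
    {"xyz": [0.002, 0.003, 0], "roll": 0, "grip": 255},
    {"xyz": [0.005, 0.008, 0], "roll": 0, "grip": 255},
    {"xyz": [0.01, 0.016, 0], "roll": 0, "grip": 255},
    {"xyz": [0.013, 0.02, 0], "roll": 0, "grip": 255},
    {"xyz": [0, 0, 0.03], "roll": 0, "grip": 255},
    {"xyz": [0, 0, 0.04], "roll": 0, "grip": 255},
    {"xyz": [0, 0, 0.05], "roll": 0, "grip": 255},
    {"xyz": [-0.01, 0.045, 0.02], "roll": 0, "grip": 255},
    {"xyz": [-0.01, 0.045, 0], "roll": 0, "grip": 255},
    {"xyz": [-0.01, 0.045, 0], "roll": 0, "grip": 255}
  ]
}}

```text
t: 14.85
position: [610.1, 340.4, 189.9]
eef_rot: [2.751, 1.516, 0.001]
wrist_force: [-0.1, 0.5, 0.2]
grip_width: 0.009
```

>>> {"api": "drive_tool", "payload": {
  "deltas": [
    {"xyz": [-0.02, 0.045, 0], "roll": 0, "grip": 255},
    {"xyz": [-0.02, 0.045, 0], "roll": 0, "grip": 255},
    {"xyz": [-0.02, 0.045, 0], "roll": 0, "grip": 255},
    {"xyz": [-0.02, 0.045, 0], "roll": 0, "grip": 255},
    {"xyz": [-0.02, 0.04, 0], "roll": 0, "grip": 255},
    {"xyz": [-0.02, 0.04, 0], "roll": 0, "grip": 255},
    {"xyz": [0, 0, 0], "roll": 0, "grip": 255},
    {"xyz": [0, 0, 0], "roll": 0, "grip": 255},
    {"xyz": [0, 0, 0], "roll": 0, "grip": 255},
    {"xyz": [0, 0, 0], "roll": 0, "grip": 255}
  ]
}}

```text
t: 15.85
position: [492.0, 597.3, 188.8]
eef_rot: [2.752, 1.513, 0.0]
wrist_force: [0.0, -0.2, 0.7]
grip_width: 0.002
```

```bash
python3 - <<'E'
from cell import *
from h import *
for n in("side","top"):
  c=capture(n); pickle.dump(c,open(n+"9.pkl","wb"))
  cv2.imwrite(f"pics/{n}10.png",c["frame"][:,:,::-1])
  crop(c,*((240,170,150,110) if n=="side" else (220,140,160,140)),5,f"pics/{n}10c.png")
print(state()["t"],state()["position"])
E
python3 red.py top9 side9
```

```text
15.95 [491.5701348  597.90759524 188.89080374]
top9
   273.3 200.7 19 115.1 -6.2
   337.6 204.8 18 113.7 5.2
   268.7 207.8 21 114.8 6.0
   341.4 212.7 19 113.6 -7.6
   297.2 266.1 23 116.0 -6.9
   306.2 266.4 21 115.2 5.8
side9
   316.8 196.0 3 124.5 7.1
   367.0 221.8 12 109.6 6.8
   365.4 226.7 14 110.0 -6.4
   298.9 229.8 11 115.2 -8.8
   304.2 233.3 31 113.5 2.6
```

View pics/side10c.png

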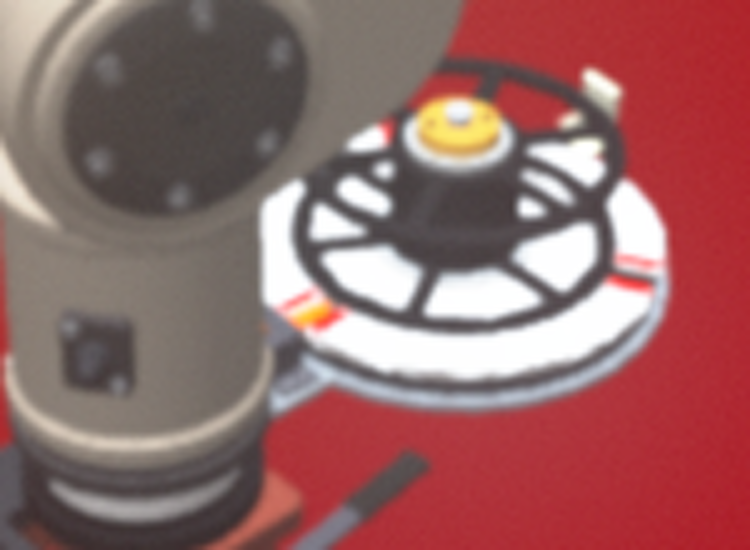

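View pics/top10c.png

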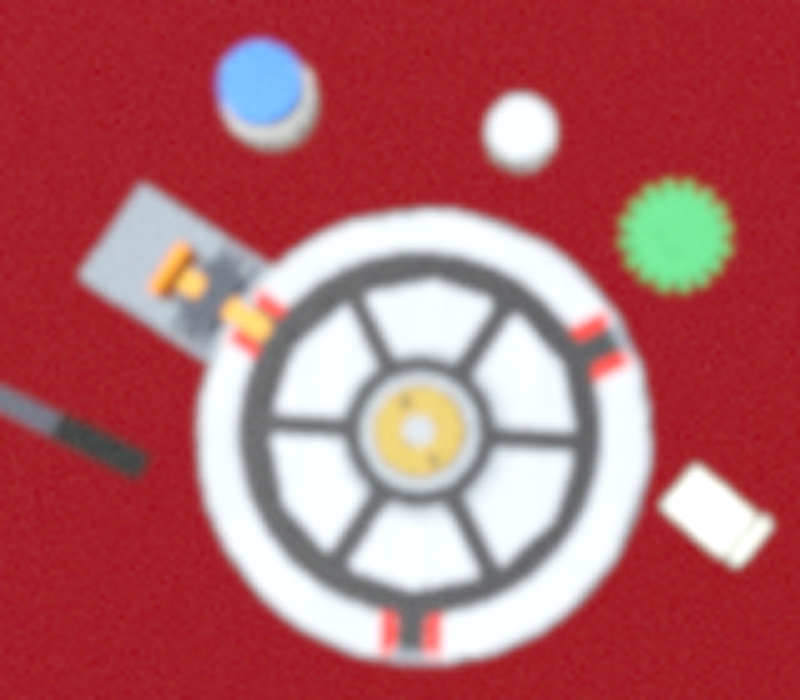

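View pics/top10.png

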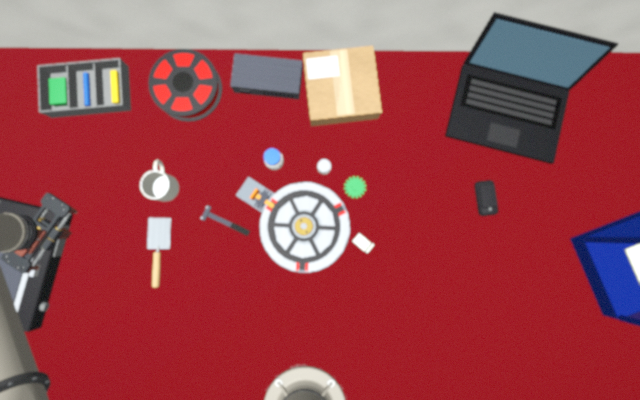

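The top view shows the bar's nose in the slot at crop (248,318), with the tab near the guide at (174,270). The stand and all bystanders are where they were. I'll check the bar's travel in numbers.

```bash
python3 - <<'E'
from h import *
a=load("top")["frame"];b=load("top9")["frame"];c=load("top")
ga,gb=[cv2.resize(i.astype(np.float32)[...,:],None,fx=8,fy=8,interpolation=cv2.INTER_CUBIC) for i in(a[160:220,220:300],b[160:220,220:300])]
# tab patch: px (238..247, 180..193) in a  (outer part of the tab)
x0,y0,x1,y1=[int(v*8) for v in(238-220,180-160,248.5-220,194-160)]
t=ga[y0:y1,x0:x1]; r=cv2.matchTemplate(gb,t,cv2.TM_CCOEFF_NORMED); _,s,_,m=cv2.minMaxLoc(r)
p=np.array([243.2,186.5]);d=(np.array(m)-[x0,y0])/8; print(s,d)
print(np.linalg.norm((ray(c,*(p+d),80)-ray(c,*p,80))[:2]))
# change outside
df=np.abs(a.astype(int)-b).max(2); df[:, :75]=0; ys,xs=np.where(df>60); print(len(xs),xs.min(),xs.max(),ys.min(),ys.max())
E
```

```text
0.7147422432899475 [ 0.625 -0.25 ]
1.8716969380179367
1397 75 346 182 271
```

```bash
python3 - <<'E'
from h import *
c=load("top")
def tab(n):
    f=load(n)["frame"][160:220,220:300]; f=cv2.resize(f,None,fx=8,fy=8,interpolation=cv2.INTER_CUBIC)
    h=cv2.cvtColor(f,cv2.COLOR_RGB2HSV); m=((h[...,0]>9)&(h[...,0]<25)&(h[...,1]>150)&(h[...,2]>150))
    ys,xs=np.where(m); u=(xs+.5)/8-.5+220;v=(ys+.5)/8-.5+160
    P=np.array([ray(c,a,b,85)[:2] for a,b in zip(u,v)])-[513.6,5.3]
    al=P@[np.cos(1.0036),np.sin(1.0036)]; return np.percentile(al,[99,99.8,100]).round(1)
a,b=tab("top"),tab("top9");print(a,b,a-b)
f=np.abs(load("top")["frame"].astype(int)-load("top9")["frame"]).max(2)>60
f[:, :75]=0; cs=cv2.connectedComponentsWithStats(f.astype(np.uint8))[2]; print([r.tolist() for r in cs[1:] if r[4]>6])
E
```

```text
[207.1 207.3 207.5] [166.9 167.1 167.2] [40.2 40.2 40.3]
[[239, 182, 13, 12, 94], [293, 184, 12, 8, 83], [250, 189, 10, 11, 50], [258, 195, 4, 5, 13], [264, 199, 13, 12, 98], [308, 198, 14, 17, 114], [285, 200, 14, 15, 93], [334, 203, 11, 13, 96], [319, 220, 16, 5, 58], [274, 223, 15, 4, 54], [319, 226, 16, 4, 59], [274, 228, 16, 5, 53], [335, 234, 12, 14, 107], [313, 237, 11, 14, 53], [286, 239, 10, 14, 56], [291, 240, 9, 16, 62], [310, 240, 9, 15, 54], [267, 245, 13, 13, 94], [296, 262, 12, 10, 105]]
```

The orange mask gives 40 mm, more than the 34 mm limit, because shading biases it. I'll compare enlarged tab crops with the predicted tab outlines.

```bash
python3 - <<'E'
from h import *
o=[]
for n,tr in(("top",0),("top9",34)):
    c=load(n); s=10
    im=cv2.resize(c["frame"][175:210,232:270,::-1],None,fx=s,fy=s,interpolation=cv2.INTER_CUBIC)
    a=1.0036
    for z,col in((85,(0,255,0)),(29,(255,255,0))):
        q=[]
        for r,l in((206,17),(206,-17),(198,-17),(198,17)):
            r-=tr; q.append((proj(c,[513.2+r*np.cos(a)-l*np.sin(a),5.8+r*np.sin(a)+l*np.cos(a),z])-[232,175]+.5)*s-.5)
        cv2.polylines(im,[np.int32(q)],True,col,1)
    o.append(im)
cv2.imwrite("pics/tab.png",np.hstack(o))
E
```

```text
(no output)
```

View pics/tab.png

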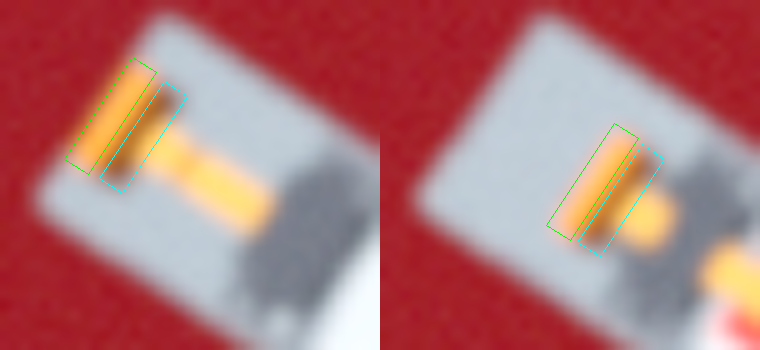

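With the full 34 mm travel drawn in, the outlines match the tab about as well as they did at the start, so the bar is home. The hand is clear, so I'll hand the job in.

```bash
python3 -c "
from cell import *
print(close_job(),state()['t'])"
```

```text
the job is handed in; nothing more can be done
the job is handed in; nothing more can be done
```

The turntable is locked: slot 1 is lined up with the bar and the orange bar is fully home. I handed the job in at about 16 s. I turned the spool about 48° counter-clockwise with the shut fingertips in window 1, then pushed the tab along the bar's line until it stopped.

**Checks that agreed:**
- **Stop:** at the end of the push the position no longer changed while the wrist force rose from about 6 N to 13 N.
- **Bar:** in the last top picture the nose sits in the slot, and the tab lies within about 1 px (3 mm) of where full 34 mm travel puts it.
- **Slot:** the three slots together measure about 0.6° off line, where about 2.5° is allowed.
- **Surroundings:** in the last top picture the stand and everything near it look unmoved, and the hand is about 400 mm away.

**Checks that disagreed:**
- **Orange mask:** my colour mask gave about 40 mm of travel, more than the bar can move. I put this down to shading and did not use it.
- **Template match:** it locked onto the wrong spot, so I dropped it.
- **Fingertip:** it stopped about 1.7 mm short of where I expected, which I put down to the calibration and the assumed finger thickness.

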